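# Stow the glue bottle in its cradle and latch the strap

## Task

Lay the upright glue bottle on its side in the two notched saddles of the wooden cradle, body in the wide one and collar in the narrow one, base close up against the end board and nozzle towards the open end; set it down without dropping it or knocking it over, and let go. Then swing the hinged steel strap over the bottle and all the way down, so that its slot drops over the staple and it rests closed there. Leave the tin and the spool on the board where they are.

Things in the scene. Friction and masses are not known exactly. Their poses are not given: they have to be found in the camera images.
- glue_bottle: Loose squeeze bottle, 134 mm long, about 0.13 kg, starts upright on the left of the work board (top 80 mm above the table). Round body, 38 mm diameter, to 75 mm from the base, then tapering; orange collar, 25 mm diameter, 92 to 108; pointed tip to 134 mm. Origin: centre of its base; z axis: from base to nozzle. Stiff: grip across the body with 15 N. The tin and spool near it are under 35 mm high.
- cradle: Wooden cradle fixed on the grey work board (top 80 mm above the table). Base plate 108 (x) by 164 (y), 10 mm thick; origin: mid-underside. The bottle lies along y, nozzle to +y (open end), in two V notches: wide saddle at y = -41 (12 mm thick, +-29 mm in x) under the body, narrow one at y = +33 (8 mm thick, +-21 mm) under the collar. End board: face at y = -72.
- cradle_seat (a point): Where the centre of the bottle's base belongs, on the axis of the lying bottle, 42 mm above the board, at cradle x = 0, y = -67 mm (5 mm from the end board). Axes parallel to the cradle's. It has about 5 mm of play each way along y before the base meets the end board or the shoulder rides up on the narrow saddle. Between the saddles, beside and below the bottle, is free space down to the plate.
- staple (a point): Top of the steel wire staple, 78 mm above the board, at cradle x = -42, y = -41 mm; 14 mm long in x, 4 mm thick. Its wooden post is 18 mm square with its top at 61 mm. The hinge post across from it (18 mm wide in y) stands at cradle x = +38 to +52 mm, top 59 mm.
- strap (a joint): Angle of the steel strap, rad. 0: closed, level over the bottle, resting over the staple; grows as the strap is raised and thrown back to cradle +x (1.57: upright; stop at 2.4). Starts at 1.75 to 2.25. It stays at any angle; about 1 N at its end moves it. Closed, its underside is 3 mm above a bottle that lies home; a bottle not home stops it.
- strap_hinge (a point): Point on the strap's hinge axis in the middle of its width: cradle x = +42, y = -41, 66 mm above the board. The hinge axis is parallel to cradle y.
- strap_grip (a point): Point on the strap 88 mm from its hinge, mid-width, mid-thickness: pinch it here across its 24 mm width (along cradle y) or push. Strap 4 mm thick, 107 mm long from the hinge; slot 20 x 8 mm, 74 to 94 mm from the hinge. Closed, the point is at cradle x = -46, 66 mm above the board; the post below is narrower than the strap, so fingers pass beside it.
- tin_gold: Bystander: gold round tin, 64 mm diameter, 34 mm high; origin centre of underside.
- ribbon_spool: Bystander: ribbon spool lying flat, 53 mm diameter, 22 mm high; origin centre of underside.

How it is judged:
By the outcome, as a careful person would: the job done as asked, in the order asked, and still so for the second after the job is handed in, with the robot touching nothing.
It also fails if it takes over 61 s, if anything falls off the work surface, if the arm or the gripper's body presses on something with over 40 N, if the wrist force passes 120 N, or if a joint passes its speed limit or range.

## Robot

A 6-joint arm with a two-finger parallel gripper is mounted at the origin on the work surface; the furniture and walls round the work are solid. World frame = base frame: x ahead of the robot, y to its left, z up, the work surface at z = 0. Lengths are in mm, angles in rad, forces in N, time in s.
With the tool pointing down it reaches from about 350 to 975 mm from the base axis. Payload 7.1 kg.
Tool frame: the origin (TCP) lies midway between the tips of the shut fingers; the grasp point (between the pads) lies 19 mm behind it (ctrl.grip_depth is the distance from the TCP to the grasp point, in mm); z points along the fingers, y is the line along which they close (so a half turn about z gives the same grasp; the last joint's range is limited). The gripper opens to 88 mm and grips with 3 to 60 N. Pads are 20 mm wide; open, the fingers measure 115 mm over their backs; the gripper's body (75 mm by 178 mm) begins 61 mm behind the grasp point.
Start: joints at [1.328, 0.423, 1.63, -0, 1.089, -0.019], TCP at [138.679, 609.404, 222.675] pointing down, gripper open.
Joint ranges: [-3, 3], [-0.9, 2.11], [0.09, 2.58], [-1.31, 4.45], [0.11, 2.69], [-2.54, 2.54]. Speed limits (rad/s): [2.39, 2.39, 3.01, 3.14, 3.14, 3.14].

## Interface

Orientations are given as a rotation vector (axis times angle).
In Python, from workcell import get_obs, vision, ctrl gives the robot as it stands.
- The arm moves only by the tool step_arm, never from a script. Its argument "plan" is a list of rows, each a list of 7 numbers: the opening, from -1 (shut) to 1 (fully open), then the shift along the tool's x, y, z as a fraction of full scale, then the turn, a rotation vector about the tool's x, y, z as a fraction of full scale. In form: [[fingers, dx, dy, dz, wx, wy, wz], ...]. A call has 1 to 20 rows; each row shifts and turns the commanded pose from where the row before left it, along the tool's axes as they then stand; what a row does not reach is not made up. Full scale, the value 1, is 50 mm for a shift and 0.12 rad for a turn. A row lasts 1/8 s, in which the tool goes at most 62.5 mm and 10.7 degrees, less where a joint would pass 70% of its speed; a pose out of reach is approached as far as the arm can. A call with a number of a shift or a turn outside -1 to 1 is refused whole. A call with a gripper value outside its range is refused whole. The fingers move at their own pace and stop on an object; the grip force is fixed at half the most. Time passes only in rows, so rows that do not move let the fingers close. It gives the time, the measured TCP pose, the force, the opening and the grip force at its end, in the units of the state.
- get_obs(): the state, without advancing time (a new reading comes with each control period).
- vision.get_image(name): name is "scene" or "top" or "wrist"; returns a dict with "pixels" (384x512x3 uint8, red, green, blue), "depth" (384x512 float32, mm along the optical axis (not along the pixel's ray), 0 where there is no reading), "fx", "fy", "cx", "cy" (pixels), "T" (4x4, takes a point from camera to world coordinates); the wrist camera has in their place "T_tool_cam" (4x4, takes a point from camera to tool coordinates, whose origin is the TCP and whose axes are the flange's). Camera axes: x right, y down, z forward; pixel columns grow to the right and rows downward; lengths in mm; the calibration is good to about 2 mm. A picture is of the moment at which its call begins: read the wrist's pose just before it.
- ctrl.close_job(): hands the job in; it is judged then, once.
The state is a dict: "t": time; "qpos": joint angles; "qvel": joint speeds; "joint_torque": joint torques, N m; "ee_pos": TCP position; "orientation": TCP orientation; "ft_force": force on the tool from outside, world axes, zero at the start; "moment": the same for the moment, N m; "width": finger opening in mm; "grasp_force": force on a finger pad.
Only numpy, scipy, OpenCV 4.12 (cv2) and the standard library are available. Lean on these libraries where they do the work, as an engineer would, in place of code of your own. Each camera call takes 0.05 s, during which the arm holds its last target. There are 200 camera calls.

## Working session

There is one attempt and no reset: what is moved stays moved. The work goes in short steps, Python scripts to look and compute and a tool call to move; the robot and the scene stay as the last step left them, time stands still between calls to the robot, and variables do not carry over. Pictures are saved under pics/ and viewed, at most 10 in all, crops included, and the job is handed in when it is done.

Besides the shell and the picture viewer there is one more tool, called after ">>>" as a command line: name --pt "numbers of a row" for each row, then --argument value for the rest. step_arm: Moves the arm, as the interface text tells. Its arguments: {"type":"object","properties":{"plan":{"type":"array","items":{"type":"array","items":{"type":"number","minimum":-1,"maximum":1}}}},"required":["plan"]}

```bash
mkdir -p pics; ls
cat > h.py <<'E'
import numpy as np, cv2
from scipy.spatial.transform import Rotation as R
from workcell import get_obs, vision, ctrl
def grab(n):
    o=get_obs(); im=vision.get_image(n)
    if 'T' not in im:
        T=np.eye(4); T[:3,:3]=R.from_rotvec(o['orientation']).as_matrix(); T[:3,3]=o['ee_pos']
        im['T']=T@im['T_tool_cam']
    return im
def save(n,im): cv2.imwrite('pics/'+n,im['pixels'][:,:,::-1])
def cloud(im):
    d=im['depth'];v,u=np.mgrid[:d.shape[0],:d.shape[1]]
    p=np.stack([(u-im['cx'])/im['fx']*d,(v-im['cy'])/im['fy']*d,d],-1)
    return p@im['T'][:3,:3].T+im['T'][:3,3]
def ray(im,u,v,z):
    d=im['T'][:3,:3]@np.array([(u-im['cx'])/im['fx'],(v-im['cy'])/im['fy'],1]);c=im['T'][:3,3]
    return c+d*(z-c[2])/d[2]
E
python3 - <<'E'
from h import *
import pickle
ims={n:grab(n) for n in('scene','top','wrist')}
pickle.dump(ims,open('ims.pkl','wb'))
for n in('scene','top'): save(n+'0.png',ims[n]); print(n,ims[n]['T'].round(3),ims[n]['fx'])
print(ims['wrist']['T_tool_cam'].round(3),get_obs())
E
```

```text
pics
scene [[ 8.37000e-01 -3.78000e-01  3.96000e-01  1.03295e+02]
 [-5.47000e-01 -5.66000e-01  6.16000e-01 -4.88165e+02]
 [-9.00000e-03 -7.33000e-01 -6.81000e-01  7.79763e+02]
 [ 0.00000e+00  0.00000e+00  0.00000e+00  1.00000e+00]] 398.7428008732137
top [[ 1.200000e-02 -9.870000e-01  1.630000e-01  3.098430e+02]
 [-1.000000e+00 -1.300000e-02 -6.000000e-03  8.568200e+01]
 [ 8.000000e-03 -1.630000e-01 -9.870000e-01  1.117462e+03]
 [ 0.000000e+00  0.000000e+00  0.000000e+00  1.000000e+00]] 411.4816502076119
[[  -0.      -0.965   -0.264   71.758]
 [   1.      -0.      -0.      -0.365]
 [   0.      -0.264    0.965 -162.412]
 [   0.       0.       0.       1.   ]] {'t': 0.15, 'qpos': array([ 1.32800166e+00,  4.23703531e-01,  1.63048402e+00,  1.71682799e-05,
        1.08856490e+00, -1.90279671e-02]), 'qvel': array([-1.18846981e-03, -1.29917277e-03, -1.73021688e-03, -3.90214383e-05,
       -4.00346708e-04, -3.79402226e-04]), 'joint_torque': array([ 2.13859621e-04, -5.44985247e+01, -2.73916805e+01,  6.43829978e-02,
        2.04922270e-02, -8.95464746e-05]), 'ee_pos': array([138.57831233, 609.02080558, 222.06834317]), 'orientation': array([-3.50752842e-01, -3.12178277e+00,  1.80299824e-03]), 'ft_force': array([-0.14180308,  0.83471814, -0.370842  ]), 'moment': array([0.0008948 , 0.01279374, 0.01410544]), 'grasp_force': 0.0, 'width': 87.8494375918539}
```

View pics/scene0.png

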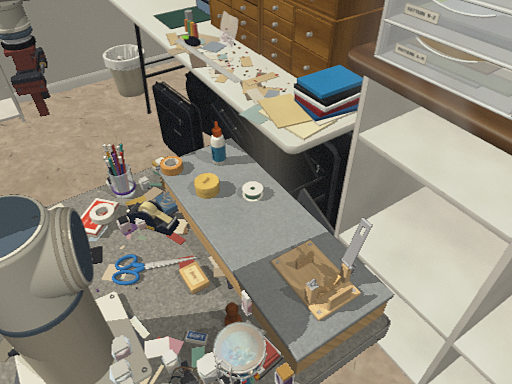

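View pics/top0.png

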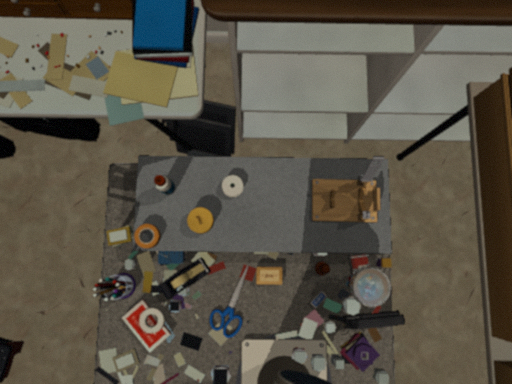

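The scene view shows the bottle at (218,145), tin (207,185), spool (253,190) and cradle (315,280) with the strap thrown back at (355,245). The top view shows the bottle at (162,183) and the cradle at (345,200), with the end board on the right, so cradle +y is roughly world +y.

Run:
```python
from h import *
import pickle
ims=pickle.load(open('ims.pkl','rb'))
for n in('top','scene'):
    im=ims[n];P=cloud(im);hsv=cv2.cvtColor(im['pixels'],cv2.COLOR_RGB2HSV)
    z=P[...,2]
    box={'top':{'bottle':(150,170,175,198),'tin':(184,205,215,235),'spool':(218,170,246,200),'cradle':(305,170,385,230)},
         'scene':{'bottle':(205,118,232,168),'tin':(190,170,222,200),'spool':(240,178,266,204),'cradle':(265,215,375,325)}}[n]
    for k,(a,b,c,d) in box.items():
        m=np.zeros(z.shape,bool);m[b:d,a:c]=1
        m&=(z>88)&(z<300)
        q=P[m];print(n,k,len(q),q.min(0).round(),q.max(0).round(),q.mean(0).round(1))
    if n=='scene':
        for k,(a,b,c,d) in box.items():pass
    b=P[(P[...,2]>70)&(P[...,2]<85)&(P[...,0]>100)&(abs(P[...,1])<800)&(P[...,0]<900)];print('board',np.median(b,0),b.min(0),b.max(0))
im=ims['top'];c=cv2.resize(im['pixels'][165:235,300:390],None,fx=6,fy=6,interpolation=cv2.INTER_CUBIC)
d=cv2.resize(ims['wrist']['pixels'],None,fx=.8,fy=.8)
o=np.zeros((420+308,800,3),np.uint8)[:600]
cv2.imwrite('pics/c1.png',c[:,:,::-1])
```

```text
top bottle 312 [470. 281.  90.] [509. 320. 215.] [484.8 294.2 159.4]
top tin 546 [377. 181.  89.] [438. 244. 119.] [406.5 212.3 113.2]
top spool 328 [470. 111.  97.] [523. 162. 107.] [495.8 136.4 102.2]
top cradle 2647 [ 410. -227.   88.] [519. -65. 202.] [ 464.9 -150.7  100.3]
board [445.65183105  72.10768541  80.01496308] [ 100.03188622 -550.19502418   70.00792984] [898.57208759 750.87285655  84.99869814]
scene bottle 477 [469. 279.  88.] [505. 318. 213.] [483.4 290.5 144.9]
scene tin 499 [373. 181.  88.] [436. 248. 117.] [401.5 205.8 109.1]
scene spool 257 [467. 111.  88.] [520. 163. 105.] [492.6 135.2 100.7]
scene cradle 4004 [ 407. -230.   88.] [536. -65. 249.] [ 466.5 -162.3  113.3]
board [428.37021643  -0.78491682  79.69541707] [ 197.25689375 -344.27916404   70.01165666] [899.40371787 796.32740441  84.9931944 ]
```

View pics/c1.png

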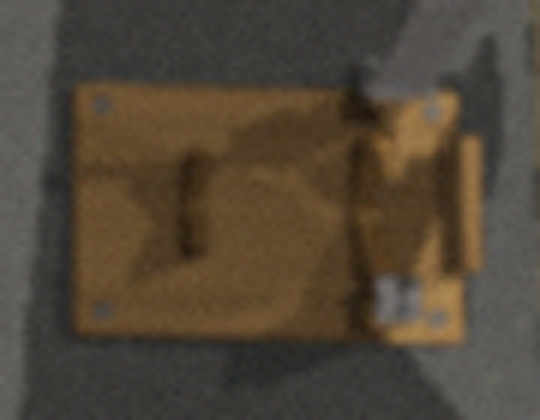

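>>> step_arm --pt "1 0 0 -1 0 0 0" --pt "1 0 0 -1 0 0 0" --pt "1 -0.6 -0.5 -0.1 0 0 0" --pt "1 -0.6 -0.5 -0.1 0 0 0" --pt "1 -0.6 -0.5 0 0 0 0" --pt "1 -0.6 -0.5 0 0 0 0" --pt "1 -0.6 -0.5 0 0 0 0" --pt "1 -0.6 -0.5 0 0 0 0" --pt "1 -0.6 -0.5 0 0 0 0" --pt "1 -0.6 -0.5 0 0 0 0" --pt "1 -0.6 -0.5 0 0 0 0" --pt "1 -0.6 -0.5 0 0 0 0" --pt "1 -0.6 -0.5 0 0 0 0" --pt "1 -0.6 -0.5 0 0 0 0" --pt "1 0 0 0 0 0 0"

```text
t: 2.02
ee_pos: [424.0, 235.4, 332.5]
orientation: [-0.356, -3.121, 0.001]
ft_force: [-1.4, 0.5, -0.5]
width: 88.2
grasp_force: 0.0
```

```bash
cat >> h.py <<'E'
def Ry(a): return R.from_euler('y',a).as_matrix()
def Rz(a): return R.from_euler('z',a).as_matrix()
def fk(q,p):  # p: H,a1,L1,e,L2,d ; zero: arm straight up
    H,a1,L1,e,L2,d=p
    M=Rz(q[0]);x=np.array([0,0,H])+M@[a1,0,0]
    M=M@Ry(q[1]);x=x+M@[0,0,L1]
    M=M@Ry(q[2]);x=x+M@[e,0,L2]
    M=M@Rz(SG*q[3])@Ry(q[4]);x=x+M@[0,0,d]
    return x,M@Rz(S6*q[5]+O6)
SG,S6,O6=1,1,np.pi/2
E
python3 - <<'E'
from h import *
import pickle,json
o=get_obs();im=grab('wrist');pickle.dump((o,im),open('w1.pkl','wb'));save('w1.png',im)
print(o['qpos'].round(3),o['ee_pos'])
M=R.from_rotvec(o['orientation']).as_matrix();print(M.round(3));print(fk(o['qpos'],[0]*6)[1].round(3))
P=cloud(im);z=P[...,2];print(np.median(P[(z>75)&(z<85)],0))
E
```

```text
[ 0.482  0.092  1.81  -0.     1.24  -0.861] [424.00940446 235.4225839  332.48595367]
[[-0.974  0.225 -0.   ]
 [ 0.225  0.974 -0.   ]
 [ 0.    -0.    -1.   ]]
[[-0.974  0.225 -0.   ]
 [ 0.225  0.974 -0.   ]
 [ 0.    -0.    -1.   ]]
[418.19825213 150.17892829  80.13647098]
```

View pics/w1.png

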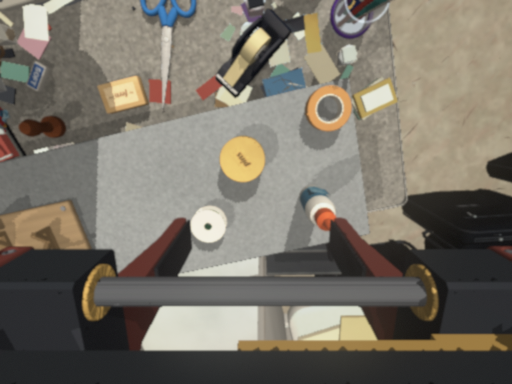

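The wrist view shows the bottle with its cap at (323,218), body at (315,200), tin at (243,158) and spool at (208,224). Next I'll locate the bottle across the views.

Run:
```python
from h import *
import pickle
from scipy.optimize import least_squares
ims=pickle.load(open('ims.pkl','rb'));o,ims['wrist']=pickle.load(open('w1.pkl','rb'))
ob=[]
for n in('scene','top','wrist'):
    im=ims[n];P=cloud(im);near=np.hypot(P[...,0]-487,P[...,1]-299)<35
    m=near&(P[...,2]>88)&(P[...,2]<152);q=P[m][:,:2]
    r=least_squares(lambda c:np.hypot(*(q-c).T)-19,[487,299],loss='soft_l1').x
    hsv=cv2.cvtColor(im['pixels'],cv2.COLOR_RGB2HSV)
    k=near&(P[...,2]>165)&(P[...,2]<192);q2=P[k][:,:2]
    r2=least_squares(lambda c:np.hypot(*(q2-c).T)-12.5,[487,299],loss='soft_l1').x if k.sum()>5 else None
    mm=(near&(P[...,2]>150)&((hsv[...,0]<12)|(hsv[...,0]>172))&(hsv[...,1]>120))
    v,u=np.nonzero(mm);ob.append((im,u.mean(),v.mean()))
    print(n,len(q),r.round(1),k.sum(),r2,P[near][:,2].max().round(),len(u),P[mm].mean(0).round(1))
# triangulate cap centroid
A=np.zeros((3,3));b=np.zeros(3)
for im,u,v in ob:
    c=im['T'][:3,3];d=ray(im,u,v,0)-c;d/=np.linalg.norm(d);Q=np.eye(3)-np.outer(d,d);A+=Q;b+=Q@c
print('cap',np.linalg.solve(A,b))
# FK fit using 2 poses
W=[(np.array([1.328,.4237,1.6305,0,1.08856,-.019]),np.array([138.58,609.02,222.07])),(o['qpos'],o['ee_pos'])]
for q,e in W: print(np.hypot(*e[:2]),e[2])
```

```text
scene 264 [488.9 301.4] 118 [489.22026286 302.00188844] 213.0 103 [486.  295.5 188.2]
top 101 [490.6 300.9] 112 [490.78964782 301.11108516] 215.0 83 [489.1 297.5 194.3]
wrist 390 [487.7 301.3] 441 [488.44447831 301.33203061] 213.0 294 [483.  298.6 191.2]
cap [488.75884064 300.16146498 183.77499054]
624.5876854373612 222.07
484.98223480605435 332.48595366855164
```

>>> step_arm --pt "1 -0.25 -0.7 0 0 0 0" --pt "1 -0.25 -0.7 0 0 0 0" --pt "1 -0.25 -0.7 0 0 0 0" --pt "1 -0.25 -0.7 0 0 0 0" --pt "1 -0.25 -0.7 0 0 0 0" --pt "1 -0.25 -0.7 0 0 0 0" --pt "1 -0.25 -0.7 0 0 0 0" --pt "1 -0.25 -0.7 0 0 0 0" --pt "1 -0.25 -0.7 0 0 0 0" --pt "1 -0.25 -0.7 0 0 0 0" --pt "1 0 0 0 0 0 0" --pt "1 0 0 0 0 0 0"

```text
t: 3.58
ee_pos: [467.2, -130.8, 332.4]
orientation: [-0.35, -3.121, -0.001]
ft_force: [0.4, 0.7, 0.4]
width: 87.9
grasp_force: 0.0
```

Run:
```python
from h import *
import pickle
o=get_obs();im=grab('wrist');pickle.dump((o,im),open('w2.pkl','wb'));save('w2.png',im)
print(o['t'],o['qpos'].round(3),o['ee_pos'])
P=cloud(im);z=P[...,2];m=(z>70)&(z<86)&(P[...,1]>-60)&(P[...,0]<540);print(np.median(z[m]),m.sum())
```

```text
3.575 [-2.980e-01  9.200e-02  1.810e+00  1.000e-03  1.240e+00 -1.646e+00] [ 467.16855219 -130.80002111  332.44941918]
80.26336149469103 29095
```

View pics/w2.png

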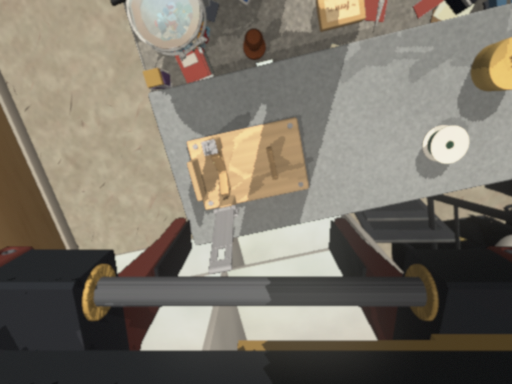

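The wrist view shows the cradle plate with corners around (190,140), (297,118), (307,187) and (207,210), the staple at (211,147), end board at (195,180) and strap from (222,208) to (220,270). Now I'll fit the plate and the strap.

```bash
cat > cr.py <<'E'
from h import *
import pickle
ims=pickle.load(open('ims.pkl','rb'));o,ims['wrist']=pickle.load(open('w2.pkl','rb'))
for n in('scene','top','wrist'):
    im=ims[n];P=cloud(im);z=P[...,2]
    inb=(P[...,0]>395)&(P[...,0]<535)&(P[...,1]>-245)&(P[...,1]<-50)
    hsv=cv2.cvtColor(im['pixels'],cv2.COLOR_RGB2HSV)
    wood=(hsv[...,1]>80)&(hsv[...,0]>5)&(hsv[...,0]<28)
    m=inb&wood&(abs(z-90)<3)
    q=P[m][:,:2].astype(np.float32);rc=cv2.minAreaRect(q)
    print(n,'plate',len(q),np.round(rc[0],1),np.round(rc[1],1),round(rc[2],2),np.median(z[m]).round(1))
    st=inb&(z>148)&(z<162)&(P[...,0]<450);print('  staple',st.sum(),P[st].mean(0).round(1))
    t=(z>152)&(P[...,0]>470)&(P[...,0]<600)&(P[...,1]>-245)&(P[...,1]<-140)&(hsv[...,1]<60)&(z<260)
    s=P[t]; 
    if len(s)>10:
        x,zz=s[:,0],s[:,2];c=np.polyfit(zz,x,1)
        print('  strap',len(s),s.min(0).round(),s.max(0).round(),'ang',round(np.pi/2+np.arctan(c[0]),3),'y mid',np.median(s[:,1]).round(1))
    e=inb&(z>105)&(P[...,1]<-208);print('  endboard',e.sum(),P[e].mean(0).round(1), P[e][:,2].max() if e.any() else 0)
    w=inb&(z>94)&(z<150)&(P[...,1]>-135);print('  narrow',w.sum(),np.median(P[w],0).round(1))
    w=inb&(z>94)&(z<138)&(P[...,1]<-165)&(P[...,1]>-208)&(P[...,0]>438)&(P[...,0]<490);print('  wide',w.sum(),np.median(P[w],0).round(1))
E
python3 cr.py
```

```text
scene plate 2353 [ 460.7 -147.5] [163.8 107.5] 89.33 89.8
  staple 18 [ 417.5 -186.8  154.9]
  strap 536 [ 502. -200.  152.] [ 536. -175.  249.] ang 1.856 y mid -188.1
  endboard 231 [ 458.  -223.7  120.5] 130.81489891077285
  narrow 163 [ 462.3 -115.7  108.9]
  wide 194 [ 471.8 -190.   104.7]
top plate 1959 [ 463.9 -146.1] [161.7 108. ] 89.8 90.2
  staple 9 [ 421.3 -186.5  155.3]
  strap 260 [ 503. -200.  152.] [ 539. -172.  251.] ang 1.867 y mid -186.8
  endboard 126 [ 462.6 -220.3  121.4] 130.30414392793625
  narrow 105 [ 466.2 -111.   111. ]
  wide 128 [ 469.1 -185.7  106.3]
wrist plate 6347 [ 461.3 -147. ] [162.6 107.3] 89.42 90.1
  staple 33 [ 418.8 -186.3  157. ]
  strap 1207 [ 502. -200.  152.] [ 536. -176.  250.] ang 1.862 y mid -187.2
  endboard 383 [ 459.3 -220.5  122.2] 128.9603514634136
  narrow 191 [ 462.7 -113.4  115.9]
  wide 348 [ 467.5 -186.3  107.1]
```

>>> step_arm --pt "1 0 0.8 0 -1 0 0" --pt "1 0 0.8 0.1 -1 0 0" --pt "1 0 0.8 0.2 -1 0 0" --pt "1 0 0.8 0.3 -1 0 0" --pt "1 0 0.8 0.4 0 0 0" --pt "1 0 0.8 0.4 0 0 0" --pt "1 0 0 0 0 0 0"

```text
t: 4.5
ee_pos: [522.9, 118.9, 334.0]
orientation: [0.327, 2.984, 0.731]
ft_force: [0.2, 0.2, -0.3]
width: 88.0
grasp_force: 0.0
```

```bash
cat > ik.py <<'E'
from h import *
import h, json, os
from scipy.optimize import least_squares
D=[([1.3280,.42370,1.63048,0,1.08856,-.01903],[138.578,609.021,222.068],[-.35075,-3.12178,.0018]),
 ([.482,.092,1.81,0,1.24,-.861],[424.009,235.423,332.486],[-.356,-3.121,.001]),
 ([-.298,.092,1.81,.001,1.24,-1.646],[467.169,-130.8,332.449],[-.35,-3.121,-.001])]
if os.path.exists('log.json'): D+=json.load(open('log.json'))
def log():
    o=get_obs();L=json.load(open('log.json')) if os.path.exists('log.json') else []
    t=([*o['qpos']],[*o['ee_pos']],[*o['orientation']]);L.append(t);json.dump(L,open('log.json','w'));D.append(t);return o
def fk2(q,p):
    x,M=fk(q,p[:6]);return x+Rz(q[0])@[0,p[6],0],M
def fit():
    return least_squares(lambda p:np.concatenate([fk2(q,p)[0]-e for q,e,_ in D]+[(p-P0)*.003]),P0)
P0=np.array([320,0,520,0,470,350,12.])
lo=np.array([-3,-.9,.09,-1.31,.11,-2.54]);hi=np.array([3,2.11,2.58,4.45,2.69,2.54])
def ik(x,M,p,q0):
    best=None
    for s in [0,.7,-.7,1.4,2.2,3.1]:
        q=np.array(q0,float);q[3]=s;q=np.clip(q,lo+.01,hi-.01)
        r=least_squares(lambda q:np.r_[fk2(q,p)[0]-x,300*(R.from_matrix(fk2(q,p)[1].T@M).as_rotvec())],q,bounds=(lo,hi))
        c=r.cost+1e-3*np.sum((r.x-q0)**2)
        if best is None or c<best[0]: best=(c,r.x)
    return best
E
python3 - <<'E'
from ik import *
o=log();print(o['qpos'].round(3),o['ee_pos'],R.from_rotvec(o['orientation']).as_matrix().round(3))
for s in(1,-1):
    h.SG=s;r=fit();print(s,r.x.round(1),r.cost,fk2(o['qpos'],r.x)[1].round(3))
E
```

```text
[-0.066  0.137  1.838  0.525  1.146 -1.634] [522.87742185 118.92416513 333.98077349] [[-0.976  0.192  0.1  ]
 [ 0.217  0.866  0.451]
 [ 0.     0.462 -0.887]]
1 [3.116e+02 1.000e-01 5.627e+02 7.650e+01 4.844e+02 3.096e+02 1.190e+01] 0.06169607129058599 [[-0.976  0.192  0.1  ]
 [ 0.217  0.866  0.451]
 [ 0.     0.462 -0.887]]
-1 [-495.9   15.5  364.7 -344.5  345.8 -265.6   17. ] 2130.594817224062 [[-0.979 -0.202  0.039]
 [-0.197  0.866 -0.461]
 [ 0.059 -0.458 -0.887]]
```

```bash
cat >> ik.py <<'E'
p=fit().x
yaw=-.01;C=np.array([461.6,-147.0,80])
def Mg(phi,th):
    c,s=np.cos(th),np.sin(th);z=np.array([np.cos(phi)*s,np.sin(phi)*s,-c]);x=np.array([np.cos(phi)*c,np.sin(phi)*c,s])
    return np.c_[x,np.cross(z,x),z]
def Mp(th):
    c,s=np.cos(th),np.sin(th);x=np.array([0,s,-c]);z=np.array([0,-c,-s]);return Rz(yaw)@np.c_[x,np.cross(z,x),z]
def cradle(v): return C+Rz(yaw)@np.array(v,float)
B=np.array([488.3,301.3,80])
def rows(x,M,o=None):
    "shift and turn, in tool axes (full-scale units) from now to (x,M)"
    o=o or get_obs();M0=R.from_rotvec(o['orientation']).as_matrix()
    return (M0.T@(x-o['ee_pos'])/50).round(2),(R.from_matrix(M0.T@M).as_rotvec()/.12).round(2)
E
python3 - <<'E'
from ik import *
q0=get_obs()['qpos']
for th in (45,55,65):
    t=np.radians(th);M=Mp(t);xp=cradle([0,-67+57,42])+M[:,2]*19
    c,q=ik(xp,M,p,q0);print('place',th,round(c,3),q.round(2))
    c,q=ik(xp+[0,0,120],M,p,q0);print('  above',th,round(c,3),q.round(2))
    for phi in (30,50,70,90,110,0):
        M=Mg(np.radians(phi),t);x=B+[0,0,57]+M[:,2]*19
        c,q=ik(x,M,p,q0);c2,q2=ik(x-100*M[:,2],M,p,q0);print('  grasp',phi,round(c,3),q.round(2),round(c2,2),q2.round(2))
E
```

```text
place 45 0.009 [ 0.08  0.56  2.08 -1.06  0.94  0.93]
  above 45 0.007 [ 0.08  0.32  2.04 -0.91  1.1   0.66]
  grasp 30 0.008 [ 0.54  0.45  2.28  3.17  0.38 -1.58] 0.01 [ 0.54  0.19  2.39  3.19  0.23 -1.61]
  grasp 50 0.004 [ 0.35  0.46  2.25  2.21  0.45 -1.08] 0.0 [ 0.24  0.22  2.34  1.79  0.44 -0.72]
  grasp 70 0.002 [ 0.23  0.5   2.15  1.58  0.64 -0.84] 0.0 [ 0.08  0.31  2.2   1.29  0.74 -0.63]
  grasp 90 0.002 [ 0.17  0.55  2.01  1.18  0.85 -0.77] 0.0 [ 0.03  0.41  2.01  1.    1.   -0.66]
  grasp 110 0.001 [ 0.17  0.62  1.85  0.91  1.08 -0.8 ] 0.0 [ 0.05  0.52  1.8   0.8   1.24 -0.74]
  grasp 0 0.948 [ 0.79  0.49  2.19  4.45  0.54 -2.22] 529.67 [ 0.88  0.31  2.33  4.45  0.57 -2.18]
place 55 0.008 [-0.    0.49  2.08 -0.91  0.81  0.73]
  above 55 0.006 [-0.    0.26  2.02 -0.75  1.01  0.46]
  grasp 30 0.008 [ 0.54  0.55  2.35  3.16  0.72 -1.58] 0.01 [ 0.54  0.32  2.51  3.17  0.65 -1.58]
  grasp 50 0.004 [ 0.31  0.55  2.31  2.43  0.73 -1.35] 0.0 [ 0.15  0.34  2.44  2.18  0.72 -1.21]
  grasp 70 0.002 [ 0.16  0.58  2.19  1.79  0.82 -1.12] 0.0 [-0.03  0.41  2.26  1.53  0.89 -0.98]
  gras
[... 277 characters left out ...]
8  -2.05]
place 65 0.006 [-0.1   0.44  2.07 -0.69  0.72  0.46]
  above 65 0.005 [-0.1   0.22  2.   -0.54  0.95  0.24]
  grasp 30 0.008 [ 0.54  0.68  2.39  3.16  1.07 -1.57] 4.8 [ 0.55  0.56  2.58  3.17  1.13 -1.57]
  grasp 50 0.005 [ 0.27  0.68  2.35  2.5   1.04 -1.49] 0.0 [ 0.07  0.55  2.5   2.3   1.07 -1.5 ]
  grasp 70 0.002 [ 0.1   0.68  2.21  1.9   1.04 -1.31] 0.0 [-0.12  0.56  2.28  1.66  1.09 -1.24]
  grasp 90 0.001 [ 0.05  0.72  2.02  1.44  1.15 -1.13] 0.0 [-0.13  0.63  2.02  1.25  1.25 -1.06]
  grasp 110 0.001 [ 0.07  0.78  1.82  1.11  1.34 -1.03] 0.0 [-0.07  0.73  1.76  0.98  1.46 -0.97]
  grasp 0 0.014 [ 0.9   0.68  2.26  4.13  1.01 -1.76] 0.02 [ 1.12  0.55  2.36  4.37  1.04 -1.81]
```

Run:
```python
from ik import *
t=np.radians(60);M=Mg(np.pi/2,t);x=B+[0,0,57]+M[:,2]*19
print(x,x-110*M[:,2],rows(x-110*M[:,2],M)); print(p.round(1))
o=get_obs();M0=R.from_rotvec(o['orientation']).as_matrix()
# position shift if turning done first
print((M.T@(x-110*M[:,2]-o['ee_pos'])/50).round(2))
```

```text
[488.3        317.75448267 127.5       ] [488.3        222.49168826 182.5       ] (array([1.12, 0.26, 3.55]), array([-2.63,  4.58, 11.36]))
[3.116e+02 1.000e-01 5.627e+02 7.650e+01 4.844e+02 3.096e+02 1.190e+01]
[-1.59 -0.69  3.31]
```

>>> step_arm --pt "1 0 0 0 -0.22 0.38 0.95" --pt "1 0 0 0 -0.22 0.38 0.95" --pt "1 0 0 0 -0.22 0.38 0.95" --pt "1 0 0 0 -0.22 0.38 0.95" --pt "1 0 0 0 -0.22 0.38 0.95" --pt "1 0 0 0 -0.22 0.38 0.95" --pt "1 0 0 0 -0.22 0.38 0.95" --pt "1 0 0 0 -0.22 0.38 0.95" --pt "1 0 0 0 -0.22 0.38 0.95" --pt "1 0 0 0 -0.22 0.38 0.95" --pt "1 0 0 0 -0.22 0.38 0.95" --pt "1 0 0 0 -0.22 0.38 0.95" --pt "1 -0.4 -0.17 0.5 0 0 0" --pt "1 -0.4 -0.17 0.5 0 0 0" --pt "1 -0.4 -0.17 0.5 0 0 0" --pt "1 -0.4 -0.17 0.5 0 0 0" --pt "1 0 0 0.5 0 0 0" --pt "1 0 0 0 0 0 0" --pt "1 0 0 0 0 0 0"

```text
t: 6.88
ee_pos: [490.4, 183.5, 202.5]
orientation: [-1.594, -1.578, -0.918]
ft_force: [-0.4, 0.9, 0.3]
width: 87.6
grasp_force: 0.0
```

Run:
```python
from ik import *
log();t=np.radians(60);M=Mg(np.pi/2,t);x=B+[0,0,57]+M[:,2]*19
print(get_obs()['qpos'].round(2),rows(x,M))
im=grab('wrist');P=cloud(im);q=P[(np.hypot(P[...,0]-488,P[...,1]-301)<35)&(P[...,2]>95)&(P[...,2]<150)]
if len(q)>30: print(len(q),least_squares(lambda c:np.hypot(*(q[:,:2]-c).T)-19,[487,299],loss='soft_l1').x)
save('w3.png',im)
```

```text
[-0.2   0.52  2.01  1.11  1.24 -0.94] (array([ 0.05, -0.07,  3.07]), array([ 0.07,  0.01, -0.04]))
1176 [488.21746495 301.42900423]
```

View pics/w3.png

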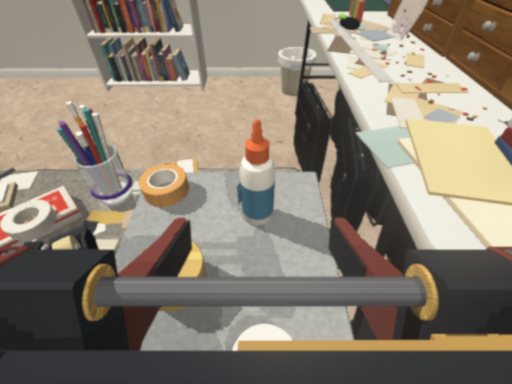

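The bottle stands upright at (257,185), centred between the fingers, and the position fit is confirmed at (488.2, 301.4). I'll advance and close.

>>> step_arm --pt "1 0.02 -0.04 0.5 0 0 0" --pt "1 0.02 -0.04 0.5 0 0 0" --pt "1 0 0 0.5 0 0 0" --pt "1 0 0 0.5 0 0 0" --pt "1 0 0 0.5 0 0 0" --pt "1 0 0 0.3 0 0 0" --pt "1 0 0 0.27 0 0 0" --pt "1 0 0 0 0 0 0" --pt "-1 0 0 0 0 0 0" --pt "-1 0 0 0 0 0 0" --pt "-1 0 0 0 0 0 0" --pt "-1 0 0 0 0 0 0" --pt "-1 0 0 0 0 0 0" --pt "-1 0 0 0 0 0 0"

```text
t: 8.68
ee_pos: [487.5, 317.6, 126.7]
orientation: [-1.595, -1.577, -0.918]
ft_force: [-0.0, -0.1, 0.5]
width: 37.1
grasp_force: 29.9
```

Run:
```python
from ik import *
o=log();M0=R.from_rotvec(o['orientation']).as_matrix()
bb=M0.T@(np.array([487.7,301.3,80])-o['ee_pos']);ax=M0.T@[0,0,1]
json.dump([bb.tolist(),ax.tolist()],open('grasp.json','w'));print(bb.round(1),ax.round(3))
# desired: axis->cradle y
tgt=Rz(yaw)@[0,1,0]
Q=R.from_rotvec([-np.pi/2,0,0]).as_matrix();M=Rz(yaw)@Q@M0
print('axis',M@ax)
xs=cradle([0,-67,42])-M@bb;print('final tcp',xs)
A=np.array([xs[0],0,300]);q0=o['qpos'];pp=fit().x
print(fit().cost);print(ik(A,M0,pp,q0));print(ik(A,M,pp,q0));print(ik(xs+[0,0,120],M,pp,q0),ik(xs,M,pp,q0))
print('A',(M0.T@(A-o['ee_pos'])/50).round(2),'lift',(M0.T@[0,0,100]/50).round(2),'rot',(R.from_matrix(M0.T@M).as_rotvec()/.12).round(2))
print('B',(M.T@(xs+[0,0,120]-A)/50).round(2),'down100',(M.T@[0,0,-100]/50).round(2))
```

```text
[-48.6   0.4   9.4] [ 0.865 -0.001 -0.501]
axis [9.99983333e-03 9.99950000e-01 2.23305963e-16]
final tcp [ 461.24645502 -167.26069643  105.7488614 ]
0.06332891496955739
(np.float64(0.001113790380006451), array([-0.55111955,  0.39430397,  1.89334718,  0.83544195,  1.57735394,
       -0.86682019]))
(np.float64(0.006580686380771127), array([ 0.30087036,  0.17169861,  1.89607738, -0.52448727,  1.28192147,
        0.52091293]))
(np.float64(0.006476717365577144), array([-0.05198528,  0.23799585,  2.0152983 , -0.65431551,  0.96587331,
        0.36424804])) (np.float64(0.007930934940230012), array([-0.05198528,  0.45902716,  2.08073772, -0.82187117,  0.75255609,
        0.61858946]))
A [-0.19 -0.46 -7.24] lift [ 1.73 -0.   -1.  ] rot [ -0.11 -13.09  -0.02]
B [-2.15  0.02  2.96] down100 [ 1.   -0.02  1.73]
```

>>> step_arm --pt "-1 0.2 0 -0.12 0 0 0" --pt "-1 0.38 0 -0.22 0 0 0" --pt "-1 0.57 0 -0.33 0 0 0" --pt "-1 0.58 0 -0.33 0 0 0" --pt "-1 -0.24 -0.06 -0.78 0 0 0" --pt "-1 -0.24 -0.06 -0.78 0 0 0" --pt "-1 -0.24 -0.06 -0.78 0 0 0" --pt "-1 -0.24 -0.06 -0.78 0 0 0" --pt "-1 -0.24 -0.06 -0.78 0 0 0" --pt "-1 -0.24 -0.06 -0.78 0 0 0" --pt "-1 -0.24 -0.06 -0.78 0 0 0" --pt "-1 -0.24 -0.06 -0.78 0 0 0" --pt "-1 0 0 0 0 0 0"

```text
t: 10.3
ee_pos: [461.0, -2.3, 300.8]
orientation: [-1.599, -1.577, -0.919]
ft_force: [-0.3, -0.0, -1.7]
width: 36.8
grasp_force: 29.9
```

>>> step_arm --pt "-1 0 0 0 -0.01 -0.935 0" --pt "-1 0 0 0 -0.01 -0.935 0" --pt "-1 0 0 0 -0.01 -0.935 0" --pt "-1 0 0 0 -0.01 -0.935 0" --pt "-1 0 0 0 -0.01 -0.935 0" --pt "-1 0 0 0 -0.01 -0.935 0" --pt "-1 0 0 0 -0.01 -0.935 0" --pt "-1 0 0 0 -0.01 -0.935 0" --pt "-1 0 0 0 -0.01 -0.935 0" --pt "-1 0 0 0 -0.01 -0.935 0" --pt "-1 0 0 0 -0.01 -0.935 0" --pt "-1 0 0 0 -0.01 -0.935 0" --pt "-1 0 0 0 -0.01 -0.935 0" --pt "-1 0 0 0 -0.01 -0.935 0" --pt "-1 0 0 0 0 0 0" --pt "-1 0 0 0 0 0 0"

```text
t: 12.3
ee_pos: [459.9, 0.3, 299.9]
orientation: [1.94, 1.907, -0.506]
ft_force: [-0.5, 0.3, -1.6]
width: 37.3
grasp_force: 29.9
```

```bash
cat > tgt.py <<'E'
from ik import *
bb,ax=map(np.array,json.load(open('grasp.json')))
o=get_obs();M0=R.from_rotvec(o['orientation']).as_matrix()
a=M0@ax;print('axis now',a.round(4),'base',(M0@bb+o['ee_pos']).round(1),'y-tool',M0[:,1].round(3))
M=Mp(np.radians(60));d=R.align_vectors([Rz(yaw)@[0,1,0],Rz(yaw)@[1,0,0]],[ax,[0,1,0]])[0].as_matrix();M=d
xs=cradle([0,-67,42])-M@bb;print('final tcp',xs.round(1))
for hh in (150,60,0): print(hh,rows(xs+[0,0,hh],M,o))
print('down/10mm',(M.T@[0,0,-10]/50).round(3))
E
python3 tgt.py
python3 - <<'E'
from h import *
im=grab('scene');P=cloud(im);
m=(P[...,2]>230)&(P[...,2]<420)&(abs(P[...,0]-461)<60)&(P[...,1]<150)
cv2.imwrite('pics/s4.png',cv2.resize(im['pixels'][120:340,150:400],None,fx=2.4,fy=2.4)[:,:,::-1])
E
```

```text
axis now [0.0125 0.9999 0.0022] base [459.5 -46.4 316.1] y-tool [ 1.    -0.014  0.013]
final tcp [ 461.  -167.3  105.8]
150 (array([-2.46,  0.06,  2.44]), array([ 0.08, -0.02, -0.08]))
60 (array([-1.56,  0.03,  4.  ]), array([ 0.08, -0.02, -0.08]))
0 (array([-0.96,  0.02,  5.04]), array([ 0.08, -0.02, -0.08]))
down/10mm [0.1   0.    0.173]
```

View pics/s4.png

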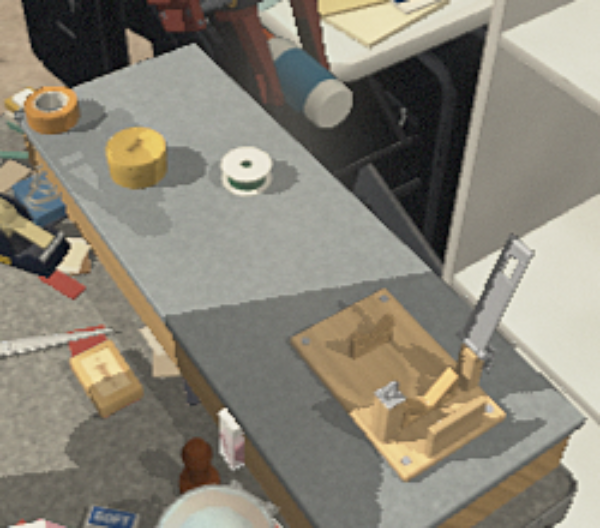

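The scene crop shows the bottle held level, its base facing the end-board direction at crop (330,103). I'll move over the cradle and come down to 60 mm above the seat.

>>> step_arm --pt "-1 -0.41 0.01 0.41 0.08 -0.02 -0.08" --pt "-1 -0.41 0.01 0.41 0 0 0" --pt "-1 -0.41 0.01 0.41 0 0 0" --pt "-1 -0.41 0.01 0.4 0 0 0" --pt "-1 -0.41 0.01 0.4 0 0 0" --pt "-1 -0.41 0.01 0.41 0 0 0" --pt "-1 0.3 0 0.52 0 0 0" --pt "-1 0.3 0 0.52 0 0 0" --pt "-1 0.3 0 0.52 0 0 0" --pt "-1 0 0 0 0 0 0" --pt "-1 0 0 0 0 0 0"

```text
t: 13.72
ee_pos: [462.0, -168.7, 167.6]
orientation: [1.937, 1.913, -0.521]
ft_force: [0.2, 0.0, -1.3]
width: 37.1
grasp_force: 29.9
```

```bash
python3 tgt.py
python3 - <<'E'
from h import *
for n in ('scene','top'):
    im=grab(n);P=cloud(im);hsv=cv2.cvtColor(im['pixels'],cv2.COLOR_RGB2HSV)
    m=(P[...,2]>160)&(P[...,2]<205)&(abs(P[...,0]-461)<25)&(P[...,1]<-135)&(P[...,1]>-230);q=P[m]
    b=q[q[:,1]<np.percentile(q[:,1],8)+2] if len(q) else q
    print(n,len(q),q.min(0).round(1),q.max(0).round(1))
    qq=q[(q[:,1]<-160)&(q[:,1]>-208)]
    from scipy.optimize import least_squares
    print(least_squares(lambda c:np.hypot(qq[:,0]-c[0],qq[:,2]-c[1])-19,[461,182],loss='soft_l1').x)
E
```

```text
axis now [ 0.0106  0.9999 -0.0024] base [ 461.9 -215.4  183.9] y-tool [ 1.    -0.012  0.002]
final tcp [ 461.  -167.3  105.8]
150 (array([-0.86, -0.02, -1.54]), array([ 0.01,  0.02, -0.02]))
60 (array([ 0.04, -0.02,  0.02]), array([ 0.01,  0.02, -0.02]))
0 (array([ 0.65, -0.02,  1.05]), array([ 0.01,  0.02, -0.02]))
down/10mm [0.1   0.    0.173]
scene 962 [ 436.1 -217.   162.7] [ 486.  -135.1  205. ]
[462.2324188  183.40855405]
top 358 [ 443.  -216.1  179.9] [ 485.4 -164.6  204.9]
[464.52582402 183.77843855]
```

>>> step_arm --pt "-1 0.12 -0.02 0.19 0 0.02 0" --pt "-1 0.12 0 0.19 0 0 0" --pt "-1 0.12 0 0.19 0 0 0" --pt "-1 0.12 0 0.19 0 0 0" --pt "-1 0.07 0 0.12 0 0 0" --pt "-1 0.03 0 0.05 0 0 0" --pt "-1 0 0 0 0 0 0" --pt "-1 0 0 0 0 0 0"

```text
t: 14.82
ee_pos: [460.8, -166.5, 112.0]
orientation: [1.937, 1.916, -0.52]
ft_force: [0.1, -0.7, -1.2]
width: 37.3
grasp_force: 29.9
```

```bash
python3 tgt.py
```

```text
axis now [ 9.7e-03  1.0e+00 -1.0e-04] base [ 460.7 -213.2  128.2] y-tool [ 1.    -0.011  0.001]
final tcp [ 461.  -167.3  105.8]
150 (array([-1.46,  0.01, -2.48]), array([ 0.  ,  0.  , -0.01]))
60 (array([-0.55,  0.01, -0.92]), array([ 0.  ,  0.  , -0.01]))
0 (array([0.05, 0.  , 0.12]), array([ 0.  ,  0.  , -0.01]))
down/10mm [0.1   0.    0.173]
```

>>> step_arm --pt "-1 0.015 0 0.03 0 0 0" --pt "-1 0.015 0 0.03 0 0 0" --pt "-1 0.01 0 0.02 0 0 0" --pt "-1 0 0 0 0 0 0"

```text
t: 15.32
ee_pos: [460.7, -166.8, 107.2]
orientation: [1.937, 1.916, -0.521]
ft_force: [0.8, 0.5, 0.3]
width: 36.9
grasp_force: 29.9
```

>>> step_arm --pt "-1 0.01 0 0.017 0 0 0" --pt "-1 0 0 0 0 0 0"

```text
t: 15.58
ee_pos: [461.0, -166.8, 106.4]
orientation: [1.937, 1.916, -0.52]
ft_force: [0.6, -0.0, 1.4]
width: 37.3
grasp_force: 29.9
```

>>> step_arm --pt "-1 0.005 0 0.012 0 0 0" --pt "-1 0 0 0 0 0 0" --pt "-1 0 0 0 0 0 0"

```text
t: 15.95
ee_pos: [461.1, -166.9, 106.1]
orientation: [1.937, 1.915, -0.52]
ft_force: [0.2, 0.2, 5.0]
width: 37.3
grasp_force: 29.9
```

>>> step_arm --pt "-0.12 0 0 0 0 0 0" --pt "-0.05 0 0 0 0 0 0" --pt "0.05 0 0 0 0 0 0" --pt "0.12 0 0 0 0 0 0" --pt "0.12 0 0 0 0 0 0" --pt "0.12 0 0 0 0 0 0"

```text
t: 16.7
ee_pos: [460.6, -166.8, 105.6]
orientation: [1.937, 1.916, -0.521]
ft_force: [-0.1, -0.3, -0.1]
width: 49.4
grasp_force: 0.0
```

Run:
```python
from ik import *
print(get_obs()['width'],get_obs()['ee_pos'])
for n in ('scene','top'):
    im=grab(n);P=cloud(im);hsv=cv2.cvtColor(im['pixels'],cv2.COLOR_RGB2HSV)
    if n=='scene': cv2.imwrite('pics/s5.png',cv2.resize(im['pixels'][200:340,230:400],None,fx=4,fy=4)[:,:,::-1])
```

```text
49.415384740650794 [ 460.58534583 -166.81027175  105.58856258]
```

View pics/s5.png

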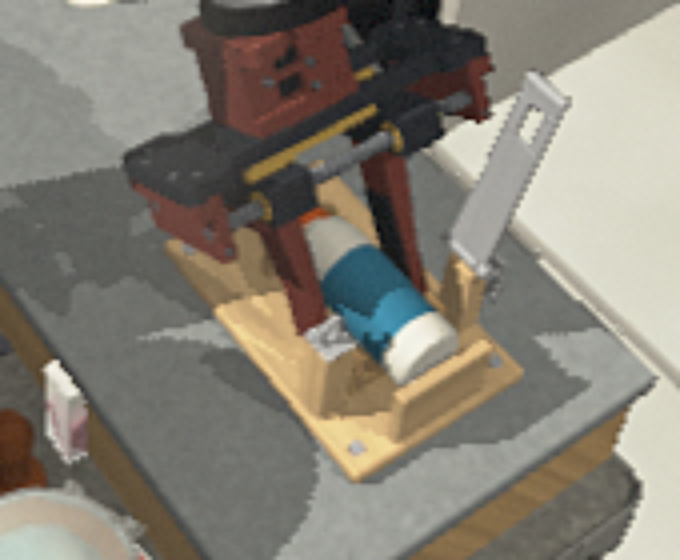

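The scene crop shows the bottle lying in both saddles, released, base near the end board at crop (430,345), with the strap still thrown back. I'll back straight out along the fingers, keeping them narrow.

>>> step_arm --pt "0.12 0 0 -0.15 0 0 0" --pt "0.12 0 0 -0.35 0 0 0" --pt "0.12 0 0 -0.5 0 0 0" --pt "0.12 0 0 -0.5 0 0 0" --pt "0.12 0 0 -0.5 0 0 0" --pt "0.12 -0.4 0 -0.69 0 0 0" --pt "-1 -0.4 0 -0.69 0 0 0" --pt "-1 -0.4 0 -0.69 0 0 0" --pt "-1 0 0 0 0 0 0"

```text
t: 17.92
ee_pos: [462.5, -115.9, 315.5]
orientation: [1.936, 1.913, -0.512]
ft_force: [-0.0, 0.5, -0.4]
width: 22.5
grasp_force: 0.0
```

Run:
```python
from ik import *
o=get_obs();print(o['qpos'].round(2),o['ee_pos'])
for n in ('top','scene'):
    im=grab(n);P=cloud(im)
    for lo_ in(550,575,600,625,650):
        m=(P[...,0]>lo_)&(P[...,0]<lo_+25)&(P[...,1]>-330)&(P[...,1]<-60)&(P[...,2]<900);print(n,lo_,m.sum(),P[m][:,2].max().round() if m.any() else 0)
    # bottle check
    q=P[(abs(P[...,0]-461)<22)&(P[...,2]>118)&(P[...,2]<150)&(P[...,1]<-150)&(P[...,1]>-216)]
    print(len(q),q.min(0).round(1),q.max(0).round(1))
    if len(q)>20: print(least_squares(lambda c:np.hypot(q[:,0]-c[0],q[:,2]-c[1])-19,[461,122],loss='soft_l1').x)
z=np.array([0,0,-1.]);x=Rz(yaw)@[-1,0,0];M=np.c_[x,np.cross(z,x),z]
X=cradle([98,-41,270]);pp=fit().x
print(X,rows(X,M));print('shift after turn',(M.T@(X-o['ee_pos'])/50).round(2))
for v in([98,-41,270],[98,-41,128],[50,-41,128],[-8,-41,68]): print(ik(cradle(v),M,pp,o['qpos']))
```

```text
[ 0.06  0.12  1.92 -0.57  1.2   0.31] [ 462.53502078 -115.94346697  315.54219005]
top 550 196 438.0
top 575 8 81.0
top 600 0 0
top 625 0 0
top 650 0 0
314 [ 439.8 -214.5  119.5] [ 481.  -164.   144.8]
[463.16600842 121.88691087]
scene 550 941 83.0
scene 575 1 -700.0
scene 600 30 -688.0
scene 625 62 -689.0
scene 650 94 -687.0
656 [ 439.3 -214.1  118.1] [ 478.2 -150.1  142.7]
[461.51280395 121.25388873]
[ 559.18510687 -188.97793368  350.        ] (array([-1.62,  1.98,  0.07]), array([ -3.42,   3.43, -12.77]))
shift after turn [-1.95 -1.44 -0.69]
(np.float64(0.005545176499750605), array([-3.46111363e-01,  2.52660909e-01,  1.57456172e+00, -1.34966396e-15,
        1.31437002e+00, -1.90690769e+00]))
(np.float64(0.005534346184252389), array([-3.46111363e-01,  3.89753227e-01,  1.72060907e+00, -3.28705423e-15,
        1.03123035e+00, -1.90690769e+00]))
(np.float64(0.005639560339432855), array([-3.75170261e-01,  3.24721534e-01,  1.82019055e+00, -2.88319948e-15,
        9.96680570e-01, -1.93596659e+00]))
(np.float64(0.005965970791910385), array([-4.17391328e-01,  3.38272441e-01,  1.97828321e+00, -2.94733927e-16,
        8.25037003e-01, -1.97818765e+00]))
```

>>> step_arm --pt "-1 0 0 0 -0.245 0.245 -0.91" --pt "-1 0 0 0 -0.245 0.245 -0.91" --pt "-1 0 0 0 -0.245 0.245 -0.91" --pt "-1 0 0 0 -0.245 0.245 -0.91" --pt "-1 0 0 0 -0.245 0.245 -0.91" --pt "-1 0 0 0 -0.245 0.245 -0.91" --pt "-1 0 0 0 -0.245 0.245 -0.91" --pt "-1 0 0 0 -0.245 0.245 -0.91" --pt "-1 0 0 0 -0.245 0.245 -0.91" --pt "-1 0 0 0 -0.245 0.245 -0.91" --pt "-1 0 0 0 -0.245 0.245 -0.91" --pt "-1 0 0 0 -0.245 0.245 -0.91" --pt "-1 0 0 0 -0.245 0.245 -0.91" --pt "-1 0 0 0 -0.245 0.245 -0.91" --pt "-1 -0.49 -0.36 -0.17 0 0 0" --pt "-1 -0.49 -0.36 -0.17 0 0 0" --pt "-1 -0.49 -0.36 -0.17 0 0 0" --pt "-1 -0.49 -0.36 -0.17 0 0 0" --pt "-1 0 0 0 0 0 0"

```text
t: 20.4
ee_pos: [558.6, -190.4, 344.3]
orientation: [-0.022, -3.141, -0.001]
ft_force: [-0.1, 0.5, -0.7]
width: 0.2
grasp_force: 0.0
```

```bash
cat > d.py <<'E'
from ik import *
import sys
z=np.array([0,0,-1.]);x=Rz(yaw)@[-1,0,0];M=np.c_[x,np.cross(z,x),z]
o=get_obs();print(o['t'],o['width'],'tcp in cradle',(Rz(yaw).T@(o['ee_pos']-C)).round(1))
for v in eval(sys.argv[1]): print(v,rows(cradle(v),M,o))
E
python3 d.py "[[98,-41,270],[98,-41,128]]"
```

```text
20.4 0.22274200822555984 tcp in cradle [ 97.4 -42.5 264.3]
[98, -41, 270] (array([-0.01,  0.03, -0.11]), array([ 0.01, -0.01, -0.03]))
[98, -41, 128] (array([-0.01,  0.03,  2.73]), array([ 0.01, -0.01, -0.03]))
```

>>> step_arm --pt "-1 0 0.03 0.6 0 0 0" --pt "-1 0 0 0.6 0 0 0" --pt "-1 0 0 0.6 0 0 0" --pt "-1 0 0 0.6 0 0 0" --pt "-1 0 0 0.3 0 0 0" --pt "-1 0 0 0 0 0 0" --pt "-1 0.12 0 0 0 0 0" --pt "-1 0.12 0 0 0 0 0" --pt "-1 0.12 0 0 0 0 0" --pt "-1 0.12 0 0 0 0 0" --pt "-1 0.12 0 0 0 0 0" --pt "-1 0.12 0 0 0 0 0" --pt "-1 0.12 0 0 0 0 0" --pt "-1 0 0 0 0 0 0"

```text
t: 22.15
ee_pos: [515.6, -187.9, 210.7]
orientation: [0.021, 3.141, 0.0]
ft_force: [0.2, 1.1, 0.0]
width: 0.4
grasp_force: 0.0
```

```bash
cat > st.py <<'E'
from ik import *
o=get_obs();print('tcp',(Rz(yaw).T@(o['ee_pos']-C)).round(1),o['ft_force'].round(1))
for n in('scene','top'):
    im=grab(n);hsv=cv2.cvtColor(im['pixels'],cv2.COLOR_RGB2HSV);Q=(cloud(im)-C)@Rz(yaw)
    m=(Q[...,2]>63)&(Q[...,2]<185)&(abs(Q[...,1]+41)<11)&(Q[...,0]>-75)&(Q[...,0]<85)&(hsv[...,1]<50)&(hsv[...,2]>90)
    s=Q[m]
    if len(s)>8:
        a=np.arctan2(s[:,2]-66,42-s[:,0]);r=np.hypot(s[:,2]-66,42-s[:,0]);a=a[(r>35)&(r<112)]
        print(n,len(a),'angle pct',np.percentile(a,[10,50,90]).round(3),'r',r.max().round(),'z',np.percentile(s[:,2],[5,50,95]).round(1))
E
python3 st.py
```

```text
tcp [ 54.4 -40.3 130.7] [0.2 1.1 0. ]
scene 312 angle pct [0.127 1.504 1.54 ] r 108.0 z [ 65.1 117.5 171.8]
top 20 angle pct [-0.033 -0.019  0.133] r 88.0 z [63.2 65.6 77.5]
```

>>> step_arm --pt "-1 0.17 0 0.03 0 0 0" --pt "-1 0.17 0 0.03 0 0 0" --pt "-1 0.18 0 0.07 0 0 0" --pt "-1 0.18 0 0.07 0 0 0" --pt "-1 0.15 0 0.13 0 0 0" --pt "-1 0.15 0 0.13 0 0 0" --pt "-1 0.11 0 0.15 0 0 0" --pt "-1 0.11 0 0.15 0 0 0" --pt "-1 0.04 0 0.15 0 0 0" --pt "-1 0.04 0 0.15 0 0 0" --pt "-1 0 0 0 0 0 0"

```text
t: 23.62
ee_pos: [450.8, -186.8, 157.0]
orientation: [-0.021, -3.141, -0.001]
ft_force: [0.4, 0.2, -0.1]
width: 0.8
grasp_force: 0.0
```

```bash
python3 st.py; python3 -c "
from h import *
im=grab('scene');cv2.imwrite('pics/s6.png',cv2.resize(im['pixels'][200:340,230:400],None,fx=4,fy=4)[:,:,::-1])"
```

```text
tcp [-10.4 -40.   77. ] [ 0.4  0.2 -0.1]
scene 251 angle pct [0.128 0.15  0.176] r 108.0 z [68.7 76.9 83.7]
top 28 angle pct [0.134 0.158 0.205] r 104.0 z [67.1 72.1 82.2]
```

View pics/s6.png

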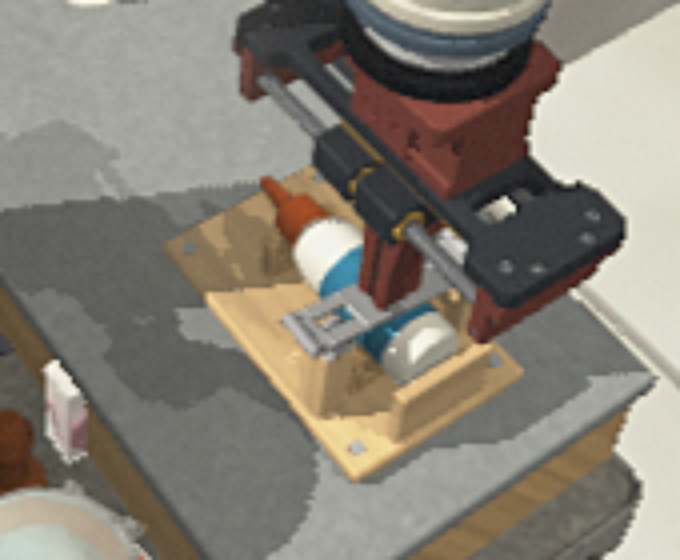

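The strap is nearly down, at about 0.15 rad, with the slot over the staple at crop (333,317) and the bottle undisturbed. I'll press down gently.

>>> step_arm --pt "-1 0 0 0.06 0 0 0" --pt "-1 0 0 0.06 0 0 0" --pt "-1 0 0 0.04 0 0 0" --pt "-1 0 0 0 0 0 0"

```text
t: 24.28
ee_pos: [451.2, -187.0, 149.6]
orientation: [0.021, 3.141, 0.0]
ft_force: [-0.3, 0.6, 0.9]
width: 0.3
grasp_force: 0.0
```

>>> step_arm --pt "-1 0 0 0.02 0 0 0" --pt "-1 0 0 0 0 0 0"

```text
t: 24.52
ee_pos: [451.3, -187.0, 148.7]
orientation: [0.021, 3.141, 0.0]
ft_force: [0.5, -0.7, 0.5]
width: 0.4
grasp_force: 0.0
```

```bash
python3 st.py
```

```text
tcp [ -9.9 -40.1  68.7] [ 0.5 -0.7  0.5]
scene 258 angle pct [0.01  0.031 0.063] r 107.0 z [66.2 68.2 72.2]
top 34 angle pct [0.004 0.031 0.066] r 103.0 z [65.7 68.3 72.3]
```

>>> step_arm --pt "-1 0 0 0.02 0 0 0" --pt "-1 0 0 0.02 0 0 0" --pt "-1 0 0 0 0 0 0"

```text
t: 25.0
ee_pos: [451.4, -187.1, 148.0]
orientation: [0.021, 3.14, -0.0]
ft_force: [-4.1, 2.4, 16.3]
width: 0.4
grasp_force: 7.9
```

Force is up to 16 N, so the strap is on its stop. I'll lift off straight up and check.

>>> step_arm --pt "-1 0 0 -0.1 0 0 0" --pt "-1 0 0 -0.3 0 0 0" --pt "-1 0 0 -0.8 0 0 0" --pt "-1 0 0 -0.8 0 0 0" --pt "-1 0 0 -0.8 0 0 0" --pt "-1 0 0.8 -0.5 0 0 0" --pt "-1 0 0.8 -0.2 0 0 0" --pt "-1 0 0.8 0 0 0 0" --pt "-1 0 0.8 0 0 0 0" --pt "-1 0 0 0 0 0 0"

```text
t: 26.25
ee_pos: [453.1, -25.2, 322.5]
orientation: [0.016, 3.14, 0.0]
ft_force: [0.3, -0.0, 0.3]
width: 0.4
grasp_force: 0.0
```

```bash
python3 st.py
python3 - <<'E'
from h import *
im=grab('scene');a=cv2.resize(im['pixels'][200:340,230:400],None,fx=4,fy=4)
cv2.imwrite('pics/s7.png',a[:,:,::-1])
P=cloud(im)
for k,(a,b,c,d) in {'tin':(190,170,222,200),'spool':(240,178,266,204)}.items():
    m=np.zeros(P.shape[:2],bool);m[b:d,a:c]=1;q=P[m&(P[...,2]>88)&(P[...,2]<300)];print(k,q.mean(0).round(1))
E
```

```text
tcp [ -9.7 121.7 242.5] [ 0.3 -0.   0.3]
scene 385 angle pct [0.003 0.028 0.065] r 108.0 z [65.4 67.9 70.9]
top 186 angle pct [0.002 0.032 0.077] r 101.0 z [65.5 68.2 71.5]
tin [401.6 205.9 108.9]
spool [492.6 135.1 100.9]
```

View pics/s7.png

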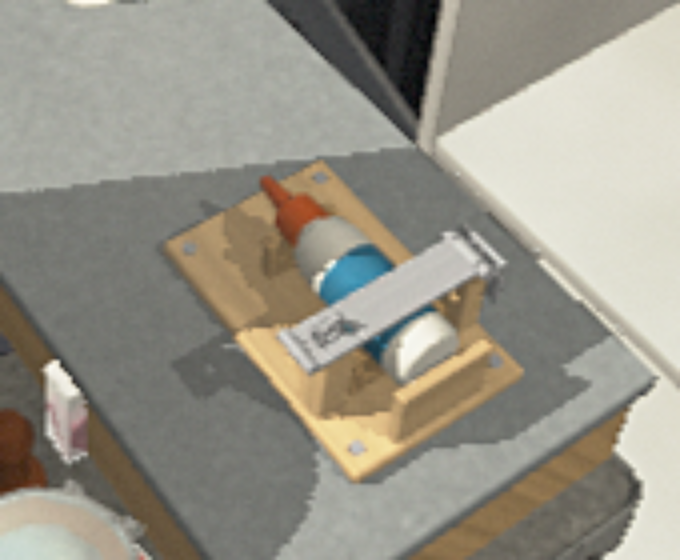

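The strap lies level over the bottle with the staple through its slot at crop (335,330). The bottle is home, and the tin and spool haven't moved.

```bash
python3 -c "
from workcell import ctrl
print(ctrl.close_job())"
```

```text
the job is handed in; nothing more can be done
None
```

The glue bottle is lying home in the cradle, the strap is closed with its slot over the staple, the tin and spool have not moved, and the job is handed in at about 26 s of robot time (verdict not shown).

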